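# Tip the masher out of the swivel tube

### The job

The little wooden masher has dropped to the bottom of the round swivel tube, too deep to grip. Tip that tube over, mouth forward and down, until the masher slides out into the low roll bin in front, then let the tube come back upright. Leave the square tube beside it standing.

Things in the scene. Friction and masses are not known exactly. Their poses are not given: they have to be found in the camera images.
- masher_center (a point): Small wooden potato masher, 85 mm long, 70 g: round head 48 mm wide at its foot end, handle 20 to 28 mm thick. It starts upright, head down, on the floor of the round tube, its top 110 mm below the mouth. The point is its centre, half-way up; z runs along the handle away from the head. Smooth: it slides out once the tube is tipped some 110 degrees or more.
- round_pivot (a point): Fixed centre of the ROUND tube's hinge pin, on the tube's axis, 137 mm above the counter. z up, y along the pin, x level, the way the mouth tips (away from the robot, to the bin). Steel stand: two cheeks 30 mm wide in x, 6 mm thick, 84 mm apart, end 14 mm above the pivot; above them the tube's rear is free. The square tube is 170 mm to one side, either side; a salt pot, 58 mm tall, is between.
- round_tube (a joint): Tilt of the round clear plastic tube (white rim; 68 mm outside, wall 3 mm; upright its mouth is 95 mm above the pivot, its closed foot 105 mm below), rad: 0 upright (stop), growing as the mouth goes forward and down, stop at 2.15. Stays down only while held: a damped spring rights it in about 2 s. Pushed from behind 60 mm above the pivot: 1 N to start, 5 to 8 N at full tilt.
- square_tube (a joint): Tilt of the SQUARE tube (64 mm wide, otherwise the same stand, height and spring, with a small steel pestle inside), rad: 0 upright. To be left upright.
- roll_bin: Low open grey plastic bin for bread rolls, fixed on the counter in front of (beyond) both tubes: 230 mm in its x, 340 mm in its y, 40 mm high, wall and floor 4 mm. Origin at the centre of its underside. Its near wall lies about 50 mm beyond the pivots.

How it is judged:
By the outcome, as a careful person would: the job done as asked, in the order asked, and still so for the second after the job is handed in, with the robot touching nothing.
It also fails if it takes over 45 s, if anything falls off the work surface, if the arm or the gripper's body presses on something with over 40 N, if the wrist force passes 120 N, or if a joint passes its speed limit or range.

### The arm

A 6-joint arm with a two-finger parallel gripper is mounted at the origin on the work surface. World frame = base frame: x ahead of the robot, y to its left, z up, the work surface at z = 0. Lengths are in m, angles in rad, forces in N, time in s.
With the tool pointing down it reaches from about 0.375 to 0.9 m from the base axis. Payload 3.1 kg.
Tool frame: the origin (TCP) lies between the finger pads; the fingertips stand 22 mm ahead of it and the grasp point (between the pads) lies 3 mm ahead of it; z points along the fingers, y is the direction in which the jaws open and shut (so a half turn about z gives the same grasp; the last joint's range is limited). The gripper opens to 85 mm and grips with 20 to 120 N. Pads are 22 mm wide; open, the fingers measure 114 mm over their backs; the gripper's body (76 mm by 85 mm) begins 54 mm behind the grasp point. The pads swing forward as they close: fully open they stand 13 mm farther back than shut.
Start: joints at [1.139, 0.527, 1.433, -0, 1.181, -0.178], TCP at [0.157, 0.605, 0.253] pointing down, gripper open.
Joint ranges: [-3.08, 3.08], [-0.75, 2.2], [0.22, 2.44], [-1.43, 4.57], [0, 2.65], [-2.85, 2.85]. Speed limits (rad/s): [2.79, 2.79, 3.14, 3.14, 3.14, 3.14].

### API

Orientations are given as a 3x3 rotation matrix whose columns are the frame's x, y, z axes.
In Python, from rig import bot, get_image, get_calibration gives the robot as it stands. Calls block until the motion is done:
- bot.move_to(position, orientation): joint-space move of the TCP to a pose.
- bot.move_straight(position, rot=None, speed=0.15): straight line of the TCP; rot=None keeps the orientation; speed is the mean speed in m/s.
- bot.goto_joints(angles): joint-space move.
- bot.ungrasp() and bot.clamp(grasp_force=None): open the fingers fully, or close them until they stop; grasp_force is the grip in N (None keeps the last).
- bot.hold(seconds).
- bot.ik(position, orientation): joint angles nearest the present ones, or None.
- bot.state(): the state.
- get_image(name): name is "scene" or "top"; returns the picture (384x512x3 uint8, red, green, blue); there is no depth.
- get_calibration(name): a dict with "intrinsics" (3x3 intrinsics, pixels), "pose" (4x4, takes a point from camera to world coordinates). Camera axes: x right, y down, z forward; pixel columns grow to the right and rows downward; lengths in m; the calibration is good to about 2 mm. A picture is of the moment at which its call begins. get_calibration takes no time and is no camera call.
A pose or a line that the arm cannot do raises bot.IKError and nothing moves.
- bot.hand_in(): hands the job in, once; it reports no verdict.
The state is a dict: "time": time; "joint_pos": joint angles; "joint_vel": joint speeds; "tau": joint torques, N m; "eef_pos": TCP position; "tool_rot": TCP orientation; "ft_force": force on the tool from outside, world axes, zero at the start; "moment": the same for the moment, N m; "gripper_width": finger opening in m.
Only numpy, scipy, OpenCV 4.12 (cv2) and the standard library are available. Lean on these libraries where they do the work, as an engineer would, in place of code of your own. Each camera call takes 0.05 s, during which the arm holds its last target. There are 200 camera calls.

## Working session

There is one attempt and no reset: what is moved stays moved. The work goes in short steps, each a Python script; the robot and the scene stay as the last script left them, time stands still between calls to the robot, and variables do not carry over. Pictures are saved under pics/ and viewed, about 8 in all and at most 12, crops included, and the job is handed in when it is done.

```bash
mkdir -p pics; ls
python3 - <<'E'
from rig import bot,get_image,get_calibration
import cv2
for n in("scene","top"):
    cv2.imwrite(f"pics/{n}0.png",cv2.cvtColor(get_image(n),cv2.COLOR_RGB2BGR)); c=get_calibration(n); print(n,c["intrinsics"],c["pose"])
print(bot.state())
E
```

```text
pics
scene [[360.18890014   0.         253.44849176]
 [  0.         360.18890014 192.80361611]
 [  0.           0.           1.        ]] [[ 0.86195476  0.35750167 -0.35948095  0.85077504]
 [ 0.50688391 -0.59351468  0.6251472  -0.3825228 ]
 [ 0.01013395 -0.72106371 -0.69279465  0.57156102]
 [ 0.          0.          0.          1.        ]]
top [[452.12254097   0.         253.67473277]
 [  0.         452.12254097 186.46456736]
 [  0.           0.           1.        ]] [[-0.00756328 -0.98814069  0.15336481  0.52214618]
 [-0.9998525   0.0051079  -0.01639782  0.04485372]
 [ 0.01541998 -0.15346621 -0.98803358  0.80957113]
 [ 0.          0.          0.          1.        ]]
{'time': 0.1, 'joint_pos': array([ 1.13847412e+00,  5.28367220e-01,  1.43380785e+00,  1.91181603e-05,
        1.18140480e+00, -1.78490951e-01]), 'joint_vel': array([ 0.00072505, -0.00307673, -0.00218602,  0.00162662,  0.00066715,
        0.00110279]), 'tau': array([ 7.08231255e-06, -4.43304598e+01, -1.78586268e+01, -2.46126128e-04,
        3.89098030e-03,  2.05911405e-06]), 'eef_pos': array([0.15664448, 0.60441312, 0.2524244 ]), 'tool_rot': array([[-9.67955460e-01,  2.51120504e-01, -8.48666521e-04],
       [ 2.51121665e-01,  9.67953863e-01, -1.79697672e-03],
       [ 3.70212338e-04, -1.95251197e-03, -9.99998025e-01]]), 'ft_force': array([-0.00417361, -0.866611  ,  0.10134747]), 'moment': array([-0.01457915,  0.01684489, -0.02983637]), 'gripper_width': 0.08512390981641246}
```

View pics/scene0.png

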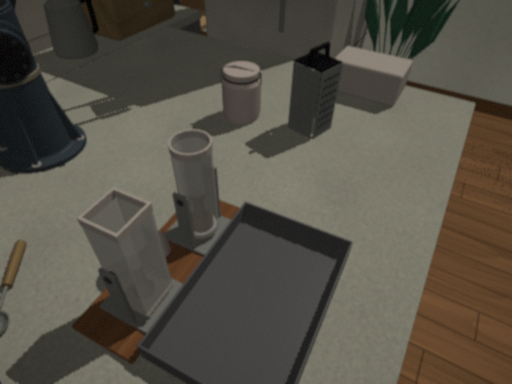

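View pics/top0.png

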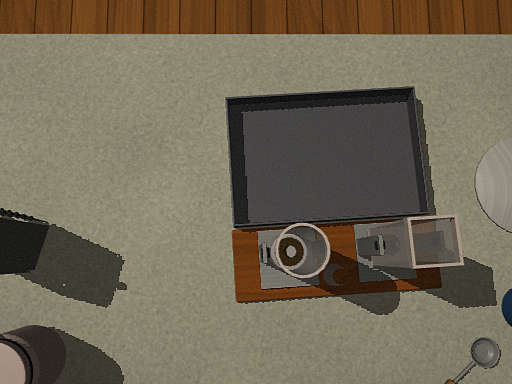

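The top view shows the round rim around (302,250), the square rim around (437,241), and the bin's top corners near (227,98), (413,88), (429,214) and (234,227). The scene view shows the round rim near (191,145).

```bash
cat > h.py <<'E'
import numpy as np,cv2
from rig import bot,get_image,get_calibration
def ray(n,u,v):
    c=get_calibration(n);P=c["pose"];d=P[:3,:3]@np.linalg.inv(c["intrinsics"])@[u,v,1];return P[:3,3],d
def onz(n,u,v,z):
    o,d=ray(n,u,v);return o+d*(z-o[2])/d[2]
def proj(n,p):
    c=get_calibration(n);P=c["pose"];q=c["intrinsics"]@(P[:3,:3].T@(np.array(p)-P[:3,3]));return q[:2]/q[2]
E
python3 - <<'E'
from h import *
for n,f,box in(("top","pics/top0.png",(268,340,215,285)),("scene","pics/scene0.png",(160,222,120,175)),("top","pics/top0.png",(400,470,208,272))):
    im=cv2.imread(f);hsv=cv2.cvtColor(im,cv2.COLOR_BGR2HSV);u0,u1,v0,v1=box
    s=hsv[v0:v1,u0:u1]; m=((s[...,1]<40)&(s[...,2]>(165 if n=="top" else 135))).astype(np.uint8)
    k,l,st,_=cv2.connectedComponentsWithStats(m);i=1+st[1:,4].argmax()
    cn=max(cv2.findContours((l==i).astype(np.uint8),0,1)[0],key=cv2.contourArea)[:,0]+[u0,v0]
    W=np.array([onz(n,*p,.232)[:2] for p in cn]);(c,w,a)=cv2.minAreaRect((W*1000).astype(np.float32))
    print(n,st[i],"rect mm",c,w,a,"circle",cv2.minEnclosingCircle((W*1000).astype(np.float32)))
for q in((227,98),(413,88),(429,214),(234,227)):print(onz("top",*q,.04).round(4))
a=cv2.resize(cv2.imread("pics/top0.png")[195:310,220:480],None,fx=3,fy=3,interpolation=2)
cv2.imwrite("pics/crop.png",a)
E
```

```text
top [51 14  6  6  7] rect mm (552.8744506835938, -50.52835464477539) (8.912229537963867, 0.9131779670715332) 44.093544006347656 circle ((553.192138671875, -50.856266021728516), 4.456214904785156)
scene [ 8 19  3  6 11] rect mm (499.3057556152344, -44.10634994506836) (2.538710117340088, 13.547399520874023) 33.31373596191406 circle ((499.69903564453125, -43.847900390625), 6.820736408233643)
top [ 8 10  3  3  8] rect mm (568.4430541992188, -164.09860229492188) (2.724534034729004, 2.573084592819214) 89.63729858398438 circle ((568.4429931640625, -164.09860229492188), 1.873856544494629)
[0.8008 0.0782 0.04  ]
[ 0.8188 -0.255   0.04  ]
[ 0.5922 -0.2686  0.04  ]
[0.5721 0.066  0.04  ]
```

View pics/crop.png

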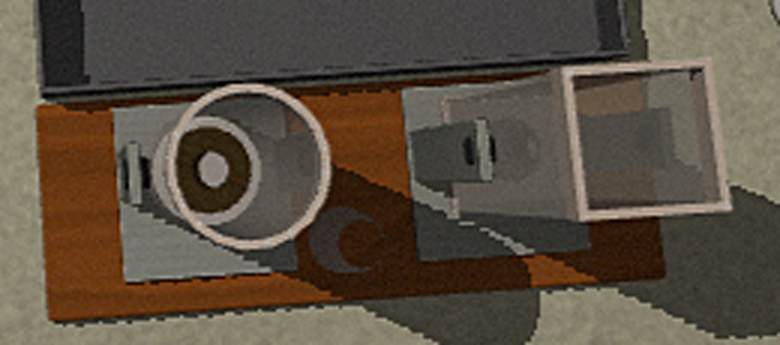

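Run:
```python
from h import *
r=onz("top",302.7,250.7,.232);s=onz("top",435.3,241.7,.232)
print(r,s,np.linalg.norm(r-s), np.arctan2(*(r-s)[[0,1]]*[-1,1]))
print("rim diam",np.linalg.norm(onz("top",275.3,250.7,.232)-onz("top",330,250.7,.232)))
yaw=.060;X=np.array([np.cos(yaw),np.sin(yaw),0])
print("in scene",proj("scene",r))
im=cv2.imread("pics/scene0.png")
for a in np.linspace(0,2*np.pi,60):
    for d,c in((r,(0,255,0)),):
        q=proj("scene",d+.034*np.array([np.cos(a),np.sin(a),0]));im[int(q[1]+.5),int(q[0]+.5)]=c
for h in(0,.137,.032):
    q=proj("scene",[r[0],r[1],h]);cv2.circle(im,(int(q[0]),int(q[1])),2,(0,0,255),1)
cv2.imwrite("pics/chk.png",cv2.resize(im[110:360,60:260],None,fx=3,fy=2.4*1.25)[:600])
a=np.array([[.8008,.0782],[.8188,-.255],[.5922,-.2686],[.5721,.066]]).mean(0)
print("bin",a,"pivot->bin in x'",(a-r[:2])@X[:2])
```

```text
[ 0.52910932 -0.02623644  0.232     ] [ 0.53923581 -0.19610096  0.232     ] 0.17016609999693966 0.059544640655905
rim diam 0.06943447130107422
in scene [190.58825153 141.55667245]
bin [ 0.695975 -0.09485 ] pivot->bin in x' 0.16245107112484491
```

View pics/chk.png

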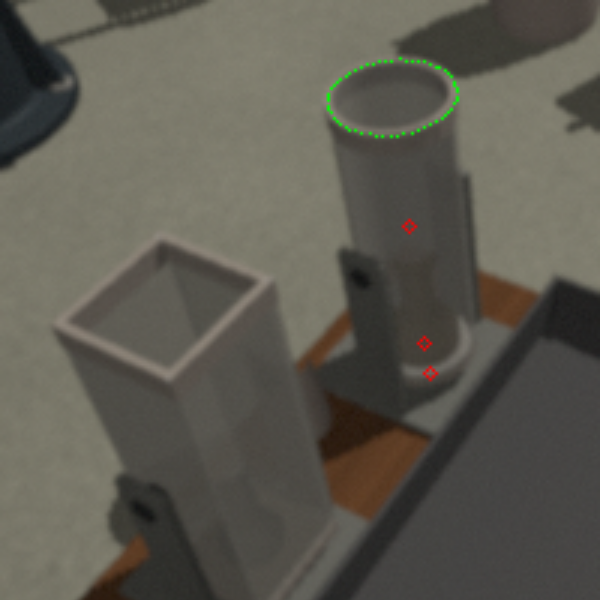

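The 170 mm spacing, the 0.06 rad yaw (also given by the bin) and the rim overlay all agree. So the pivot is at (0.529, -0.026, 0.137). I'll approach behind the tube with closed fingers and touch it lightly.

```bash
cat >> h.py <<'E'
P=np.array([.5291,-.0262,.137]);yaw=.0595
X=np.array([np.cos(yaw),np.sin(yaw),0]);Y=np.array([-np.sin(yaw),np.cos(yaw),0]);Z=np.array([0,0,1.])
R=np.column_stack([-X,Y,-Z])
def tcp(th,h=.055,gap=0):
    c,s=np.cos(th),np.sin(th);d=.034+.011*abs(c)+gap
    return P+X*(h*s-d*c)+Z*(h*c+d*s+.022)
def arc(a,b,n,speed,gap=0):
    for th in np.linspace(a,b,n+1)[1:]:
        bot.move_straight(tcp(th,gap=gap),rot=R,speed=speed)
def rep(t=""):
    s=bot.state();print(t,round(s["time"],2),s["eef_pos"].round(4),"F",s["ft_force"].round(1),"w",round(s["gripper_width"],3))
E
python3 - <<'E'
from h import *
q=bot.ik(tcp(0),R);print(q, [bot.ik(tcp(t),R) is not None for t in(.5,1,1.5,2.1)])
s=bot.state()
bot.clamp(20);rep("shut")
bot.move_straight(s["eef_pos"]+[0,0,.12],speed=.3)
a=tcp(0,gap=.03)
bot.move_to(a+[0,0,.12],R);rep("above")
bot.move_straight(a,rot=R,speed=.15);rep("behind")
bot.move_straight(tcp(0,gap=.004),rot=R,speed=.06);rep("near")
bot.move_straight(tcp(0.15),rot=R,speed=.06);rep("touch")
E
```

```text
[-2.90461528e-01  3.99220081e-01  1.81901700e+00 -4.44089210e-16
  9.23355575e-01 -1.92075786e+00] [True, True, True, True]
shut 0.87 [0.1569 0.605  0.2533] F [ 0.3 -0.1  0.6] w 0.0
above 3.91 [ 0.4544 -0.0302  0.334 ] F [-0.5  0.   0.5] w 0.0
behind 4.86 [ 0.4548 -0.0307  0.2145] F [-0.2  0.4 -0. ] w 0.0
near 5.44 [ 0.4802 -0.029   0.2139] F [ 0.2 -0.5  0.2] w -0.001
touch 5.83 [ 0.4933 -0.0283  0.2203] F [-1.5  0.2  0.2] w 0.0
```

Run:
```python
from h import *
for a,b in((.15,.6),(.6,1.1),(1.1,1.6),(1.6,2.0)):
    arc(a,b,3,.06);rep(b)
arc(2.0,2.1,1,.03);bot.hold(.7);rep(2.1)
v=[cv2.cvtColor(get_image(n),cv2.COLOR_RGB2BGR) for n in("scene","top")]
cv2.imwrite("pics/tip.png",cv2.resize(np.hstack([v[0][100:384,60:380],v[1][70:354,190:510]]),None,fx=1.25,fy=1.25))
```

```text
0.6 6.83 [ 0.5251 -0.0266  0.2288] F [-1.8 -0.5  1.9] w -0.0
1.1 7.9 [ 0.5605 -0.0243  0.2186] F [-2.5 -1.3  2.3] w -0.0
1.6 8.97 [ 0.5853 -0.0228  0.1921] F [-2.  -0.7  5.3] w 0.0
2.0 9.8 [ 0.597  -0.0224  0.1724] F [-0.1  0.5  6.2] w 0.0
2.1 10.85 [ 0.5985 -0.0224  0.1668] F [-0.5  0.9  6.4] w 0.0
```

View pics/tip.png

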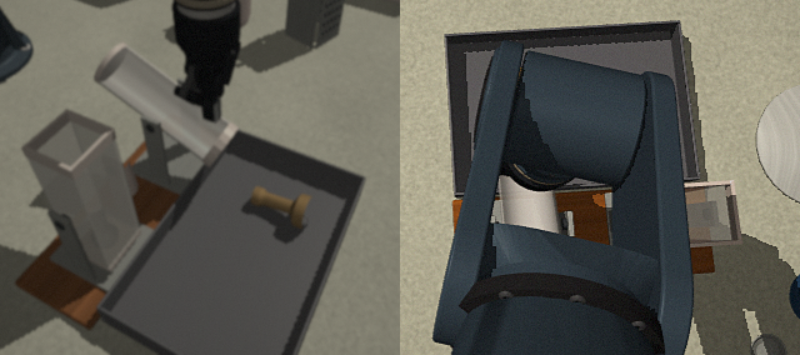

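The scene half shows the round tube tipped, the masher lying in the middle of the bin (about (280,205) in the crop), and the square tube still standing. Next I follow the tube back upright and retreat.

Run:
```python
from h import *
arc(2.1,0,12,.06);rep("back")
bot.move_straight(tcp(0,gap=.035),rot=R,speed=.06)
bot.move_straight(tcp(0,gap=.035)+[0,0,.12],rot=R,speed=.2);rep("up")
bot.move_to([.157,.605,.35],R);bot.hold(1);rep("clear")
v=[cv2.cvtColor(get_image(n),cv2.COLOR_RGB2BGR) for n in("scene","top")]
cv2.imwrite("pics/end.png",cv2.resize(np.hstack([v[0][100:384,60:380],v[1][70:354,190:510]]),None,fx=1.25,fy=1.25))
```

```text
back 15.2 [ 0.4839 -0.0289  0.2138] F [-0.1 -0.6 -0.5] w -0.0
up 16.68 [ 0.4487 -0.0308  0.3332] F [-0.1 -0.   0.7] w -0.0
clear 20.17 [0.157 0.605 0.35 ] F [-0.2  0.1  0.7] w -0.0
```

View pics/end.png

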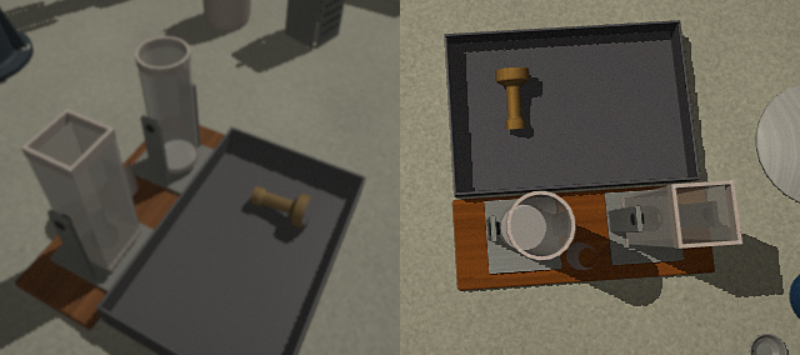

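Both tubes are upright and the round one is empty. The masher lies flat in the bin (top crop about (513,98)), and the arm is clear of everything.

```bash
python3 -c "
from rig import bot
bot.hand_in()"
```

```text
the job is handed in; nothing more can be done
```

The masher is out of the round tube and in the roll bin, and the job is handed in. I pushed the tube over from behind with closed fingers to about 2.1 rad. Once the masher had slid out, I eased the tube back upright and moved the arm clear.

- **Final pictures:** the masher lies flat in the bin, the round tube is empty and upright, and the square tube is still standing.
- **Forces and time:** the largest force I read at the wrist was about 6.5 N. The clock stood at about 20 s before hand-in, against the 45 s limit.
- **Measurements:** one automatic colour mask for the tube rims failed, so I took the rim positions from the enlarged picture instead. They matched the 170 mm tube spacing, the bin's yaw and the second camera view. No other check failed or disagreed.

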